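# Change-out at the fume filter of the mug press

## Task

Unlock the blue bayonet lid of the leaning fume-filter pot by turning its handle bar counter-clockwise until the bar points at the yellow marks, lift it off and set it down flat, handle up, in the free part of the blue tray. Then pull the spent filter cartridge out of the pot by its green tab and stand it upright in the free part of the grey bin. Put both down rather than dropping them, let go, and do not disturb the other things on the bench.

Things in the scene. Friction and masses are not known exactly. Their poses are not given: they have to be found in the camera images.
- pot: Fixed aluminium filter pot in a black bracket, leaning 30 degrees from vertical, roughly to the left (+y) as the robot sees it. Origin: centre of the mouth in the collar's top plane, 150 mm above the bench. z: out along the pot's axis; x: uphill in the mouth plane; y: level. Dark collar, outer radius 61 mm. Bracket foot 140 x 130 mm, from 40 mm on the side it leans to, to 100 mm on the other side of the mouth centre.
- pot_slot (a point): Middle of the uphill one of two open slots, 29 mm wide, in the collar's top plane 50 mm from the axis (pot's +x; the other at its -x); yellow marks beside them. Between the slots, grey claws 6 mm thick, inner radius 43 mm, overhang a channel 9 mm high, its floor 15 mm under the top plane. Lid comes free within 5 degrees of the slots; a stop ends its counter-clockwise turn 2 to 5 degrees past.
- pot_floor (a point): Centre of the pot's floor, 90 mm below the mouth along the axis; the bore above it is 34 mm in radius, open to 43 mm in radius between the claws.
- lid: Loose blue lid, black bar, 220 g, hidden variation. Origin: centre of its underside; z: up through the handle; x: along the bar and the lugs. Skirt radius 39 mm up to z = 42 mm, disc of radius 45 mm from z = 42 to 48 mm, then the bar. Starts in the pot's channel, origin 15 mm below the mouth, up to 4 mm off axis, turned 0.45 to 1.3 rad clockwise (looking at the handle) from the slots. Turns lightly, under 0.5 N m.
- lid_bar (a point): Point on the lid's axis in its handle bar, 68 mm above the underside. The bar is 66 mm long (lid's x), 14 mm wide (lid's y), from 48 to 80 mm above the underside; the same either way round.
- lid_lug (a point): Tip of one of the lid's two orange lugs (opposite each other, lid's +x and -x), 53 mm from the axis, 17 mm wide, 6 mm thick, at the underside.
- cartridge: Loose spent filter cartridge, 200 g (hidden variation): white cylinder of radius 29 mm, 66 mm high, green tab on top. Origin: centre of its underside; z: up through the tab. It stands loosely in the pot (about 5 mm of play to the side), tab under the lid, at any turn within 0.8 rad of the pot's frame.
- tab (a point): Point on the cartridge's axis in its green tab, 99 mm above the underside. The tab is 40 mm long (cartridge's x), 12 mm wide (its y), from 66 to 110 mm above the underside; in the pot it sticks out 20 mm past the mouth.
- tray: Fixed blue tray, 240 (x) x 140 (y) mm outside, walls 5 mm thick and 22 mm high, floor 5 mm above the bench. Origin: centre of its underside. A tape roll lies in its -x half; the +x half is free. On either side of the pot, at any yaw.
- tray_free (a point): A good place for the centre of the lid's underside, on the tray's floor in the middle of its free half.
- bin: Fixed grey bin, 220 (x) x 130 (y) mm outside, walls 5 mm thick and 45 mm high, floor 5 mm above the bench. Origin: centre of its underside. An old cartridge stands in its -x half; the +x half is free. On either side of the pot, at any yaw.
- bin_free (a point): A good place for the centre of the cartridge's underside, on the bin's floor in the middle of its free half.
- tape: Orange tape roll lying in the tray, outer radius 38 mm, 24 mm high. Leave alone. Origin: centre of its underside.
- old_cartridge: Grey old cartridge of the same shape (110 mm high with its black tab) standing in the bin. Leave alone. Origin: centre of its underside.
- mug_a: White mug, radius 41 mm, 95 mm high, behind the tray or bin on the left. Leave alone. Origin: centre of its underside; handle at +y.
- mug_b: White mug like the other, on the right. Leave alone.
- can: Red spray can, radius 26 mm, 150 mm high, nearer the robot than the pot, to one side. Leave alone. Origin: centre of its underside.
- jar: Amber jar, radius 28 mm, 75 mm high, nearer the robot than the pot, to the other side. Leave alone. Origin: centre of its underside.
- screwdriver: Red screwdriver, 120 mm long, lying between the robot and the pot. Leave alone. Origin: centre of its underside.
Things that resemble listed ones, but are neither listed nor needed, are in the scene too. Of the things that look like the lid, the largest one is meant.

How it is judged:
By the outcome, as a careful person would: the job done as asked, in the order asked, and still so for the second after the job is handed in, with the robot touching nothing.
It also fails if it takes over 61 s, if anything falls off the work surface, if the arm or the gripper's body presses on something with over 40 N, if the wrist force passes 120 N, or if a joint passes its speed limit or range.

## Robot

A 7-joint arm with a two-finger parallel gripper is mounted at the origin on the work surface. World frame = base frame: x ahead of the robot, y to its left, z up, the work surface at z = 0. Lengths are in m, angles in rad, forces in N, time in s.
With the tool pointing down it reaches from about 0.425 to 0.875 m from the base axis. Payload 4.7 kg.
Tool frame: the origin (TCP) lies at the very end of the fingers, on their centre line; the grasp point (between the pads) lies 19 mm behind it; z points along the fingers, y is the line along which they close (so a half turn about z gives the same grasp; the last joint's range is limited). The gripper opens to 87 mm and grips with 3 to 60 N. Pads are 19 mm wide; open, the fingers measure 117 mm over their backs; the gripper's body (75 mm by 190 mm) begins 51 mm behind the grasp point.
Start: joints at [1.19, 0.321, -0.07, 1.45, 0.023, 1.371, -0.057], TCP at [0.25, -0.6, 0.201] pointing down, gripper open.
Joint ranges: [-2.86, 2.86], [-0.3, 2.09], [-1.38, 1.24], [0.06, 2.45], [-1.56, 4.7], [0.09, 2.05], [-2.69, 2.69]. Speed limits (rad/s): [2.57, 2.57, 3.14, 3.14, 3.14, 3.14, 3.14].

## Interface

Orientations are given as a rotation vector (axis times angle).
In Python, from bench import ctrl gives the robot as it stands.
- The arm moves only by the shell command python3 -m jog 'ROWS' [FORCE]. ROWS is JSON, a list that holds one entry, the list of rows, each a list of 7 numbers: the shift along the tool's x, y, z in mm, then the turn, a rotation vector about the tool's x, y, z in degrees, then the finger opening in mm, from 0 to 87. A call has 1 to 10 rows; each row is the pose to reach, as a shift and turn from the pose commanded when the call began, along the tool's axes at that moment; what a row does not reach only later rows make up. A row lasts 1/10 s, in which the tool goes at most 50 mm and 8.59 degrees, less where a joint would pass 70% of its speed; a pose out of reach is approached as far as the arm can. A call with a gripper value outside its range is refused whole. The fingers move at their own pace and stop on an object; FORCE is the grip in N (left out, the last holds). Time passes only in rows, so rows that repeat a pose let the fingers close. It gives the time, the measured TCP pose, the force, the opening and the grip force at its end, in the units of the state.
- ctrl.get_state(): the state, without advancing time (a new reading comes with each control period).
- ctrl.get_image(name): name is "scene" or "top" or "wrist"; returns a dict with "image" (420x560x3 uint8, red, green, blue), "depth" (420x560 float32, m along the optical axis (not along the pixel's ray), 0 where there is no reading), "fov_y" (degrees; the focal length in pixels is half the picture's height over the tangent of half this angle, whatever the lens; pixels are square), "cx", "cy" (the principal point, pixels), "rvec" (rotation vector, rad) and "tvec" (3), from world to camera coordinates, as OpenCV has them. Camera axes: x right, y down, z forward; pixel columns grow to the right and rows downward; lengths in m; the calibration is good to about 2 mm. A picture is of the moment at which its call begins.
- ctrl.close_job(): hands the job in; it is judged then, once.
The state is a dict: "time": time; "joint_positions": joint angles; "qd": joint speeds; "joint_torque": joint torques, N m; "position": TCP position; "tool_rot": TCP orientation; "ft_force": force on the tool from outside, world axes, zero at the start; "torque": the same for the moment, N m; "grip_width": opening from 0.0 (shut) to 1.0 (fully open); "grip_force": force on a finger pad.
Only numpy, scipy, OpenCV 4.12 (cv2) and the standard library are available. Lean on these libraries where they do the work, as an engineer would, in place of code of your own. Each camera call takes 0.05 s, during which the arm holds its last target. There are 200 camera calls.

## Working session

There is one attempt and no reset: what is moved stays moved. The work goes in short steps, Python scripts to look and compute and a shell command to move; the robot and the scene stay as the last step left them, time stands still between calls to the robot, and variables do not carry over. Pictures are saved under pics/ and viewed, at most 10 in all, crops included, and the job is handed in when it is done.

```bash
ls; mkdir -p pics
cat > h.py <<'E'
import numpy as np, cv2
from scipy.spatial.transform import Rotation as R
from bench import ctrl
def grab(n):
    d=ctrl.get_image(n); np.savez(f'{n}.npz',**d); return d
def load(n): return {k:(v if v.ndim else v.item()) for k,v in np.load(f'{n}.npz').items()}
def K(d):
    f=d['image'].shape[0]/2/np.tan(np.radians(d['fov_y'])/2); return f
def pts(d,us,vs,dep=None):
    f=K(d); us=np.asarray(us); vs=np.asarray(vs); z=d['depth'][vs,us] if dep is None else dep
    c=np.stack([(us-d['cx'])/f*z,(vs-d['cy'])/f*z,z],-1)
    return (c-np.ravel(d['tvec']))@R.from_rotvec(np.ravel(d['rvec'])).as_matrix()
def proj(d,P):
    c=np.atleast_2d(P)@R.from_rotvec(np.ravel(d['rvec'])).as_matrix().T+np.ravel(d['tvec']); f=K(d)
    return np.stack([c[:,0]/c[:,2]*f+d['cx'],c[:,1]/c[:,2]*f+d['cy']],-1)
def cloud(d): 
    v,u=np.mgrid[:420,:560]; return pts(d,u,v)
def save(d,name,box=None,s=1):
    im=d['image'][...,::-1]
    if box: im=im[box[1]:box[3],box[0]:box[2]]
    if s!=1: im=cv2.resize(im,None,fx=s,fy=s,interpolation=cv2.INTER_CUBIC)
    cv2.imwrite(f'pics/{name}.png',im)
def rel(Rt,pt):
    "rows from the current measured pose to target rot matrix/pos"
    s=ctrl.get_state(); R0=R.from_rotvec(s['tool_rot']).as_matrix(); 
    return (R0.T@(np.array(pt)-s['position'])*1000).round(1), np.degrees(R.from_matrix(R0.T@Rt).as_rotvec()).round(2)
E
python3 - <<'E'
from h import *
a=grab('scene');b=grab('top');c=grab('wrist')
for d in (a,b): print(d['fov_y'],d['cx'],d['cy'],d['tvec'],R.from_rotvec(np.ravel(d['rvec'])).inv().apply(-np.ravel(d['tvec'])),(d['depth']==0).mean())
im=np.vstack([a['image'],b['image']])
save(a,'s0',None,1.4);save(b,'t0',None,1.4)
s=ctrl.get_state();print(s)
E
```

```text
pics
56.56085205031147 279.84423673869276 204.62611617401703 [ 0.2869247  -0.29162098  1.5571363 ] [1.19191468 0.38200083 1.0126484 ] 0.004000850340136054
42.830095521296 281.9081479261844 211.54640712292166 [7.92664459e-04 5.82699202e-01 1.42512365e+00] [0.45177128 0.01060149 1.47183787] 0.004298469387755102
{'time': 0.15, 'joint_positions': array([ 1.19007737,  0.321627  , -0.07009363,  1.45140278,  0.02263806,
        1.37082762, -0.0568864 ]), 'qd': array([ 1.19088161e-03, -2.08044865e-03, -7.15584867e-05, -4.04614537e-03,
        1.77109343e-03, -5.07752017e-04,  2.17873685e-03]), 'joint_torque': array([-1.04103663e-03, -4.91796649e+01, -4.05238168e-01, -3.12874424e+01,
       -6.39297813e-02,  4.05257440e-02,  9.46357659e-05]), 'position': array([ 0.249785  , -0.59958774,  0.20032557]), 'tool_rot': array([-3.07916664e+00, -6.15964623e-01,  6.43429314e-04]), 'ft_force': array([ 0.22243333,  0.53373271, -0.19768991]), 'torque': array([-0.03072059,  0.00790477, -0.01184664]), 'grip_force': 0.0, 'grip_width': 1.0011585381674537}
```

View pics/s0.png

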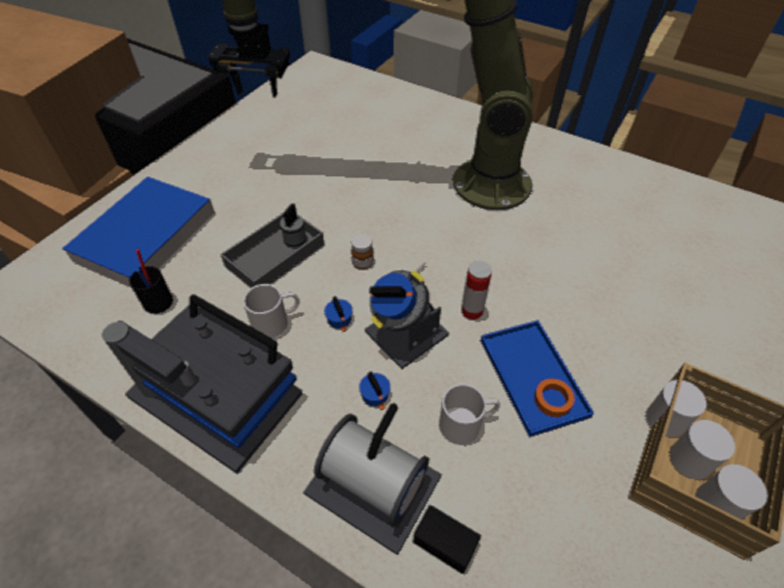

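View pics/t0.png

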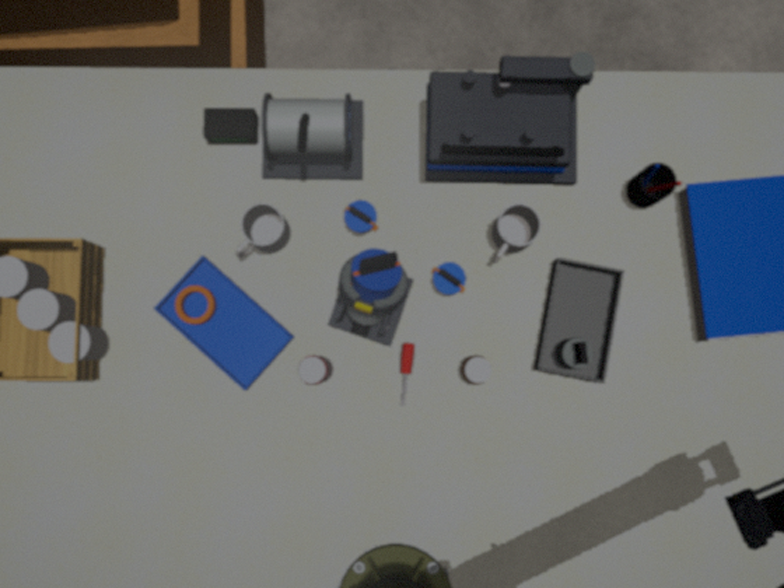

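The scene view shows the pot with its blue lid at (395,295), two smaller decoy lids at (338,313) and (374,388), the tray at (535,375) and the grey bin at (272,245), with the pictures scaled by 1.4. The top view shows the lid at (377,272), decoys at (361,217) and (449,278), tray (225,322), bin (577,320), tape (194,304), old cartridge (574,352), can (314,370), jar (476,370) and screwdriver (406,370). I choose the lid on the pot because it is the largest and sits in the collar.

Run:
```python
from h import *
for n in('scene','top'):
    d=load(n);C=cloud(d);hsv=cv2.cvtColor(d['image'],cv2.COLOR_RGB2HSV)
    ok=d['depth']>0
    ws=ok&(abs(C[...,2])<.02); print(n,'table z',np.median(C[ws][:,2]))
    H,S,V=[hsv[...,i] for i in range(3)]
    def comps(m,name,mn=20):
        k,l,st,ce=cv2.connectedComponentsWithStats((m&ok).astype(np.uint8))
        for i in range(1,k):
            P=C[l==i]
            if st[i,4]>=mn and P[:,0].min()>.2 and abs(np.median(P[:,1]))<.6 and np.median(P[:,2])<.4: print(name,st[i,4],ce[i].round(),np.median(P,0).round(3),'z',np.percentile(P[:,2],[5,95]).round(3))
    comps((H>105)&(H<125)&(S>150),'blue',60)
    comps((H>20)&(H<35)&(S>150)&(V>90),'yellow',8)
    comps((H>5)&(H<16)&(S>170)&(V>110),'orange',8)
    comps(((H<5)|(H>172))&(S>150),'red')
    Z=C[...,2]
    # lid disc plane: blue pixels in lid, upper surface
    m=((H>105)&(H<125)&(S>150)&ok&(Z>.13)&(Z<.3)&(C[...,0]<.8))
    P=C[m]; P=P[np.linalg.norm(P-np.median(P,0),axis=1)<.07]
    best=0;rng=np.random.default_rng(0)
    for _ in range(2000):
        q=P[rng.choice(len(P),3,0)];nn=np.cross(q[1]-q[0],q[2]-q[0]);nn/=np.linalg.norm(nn)+1e-12
        i=abs((P-q[0])@nn)<.003
        if i.sum()>best: best=i.sum();I=i
    q=P[I];c=q.mean(0);nn=np.linalg.svd(q-c)[2][2];nn*=np.sign(nn[2])
    print('lid plane',len(P),best,c.round(4),nn.round(3),'tilt',np.degrees(np.arccos(nn[2])),'az',np.degrees(np.arctan2(nn[1],nn[0])))
s=load('scene');t=load('top')
a=cv2.resize(s['image'][180:260,240:330],(540,480),interpolation=2);b=cv2.resize(t['image'][165:255,225:305],(427,480),interpolation=2)
cv2.imwrite('pics/crop1.png',cv2.resize(np.hstack([a,b]),(800,397))[...,::-1])
```

```text
scene table z 0.0009295506019170109
blue 627 [281. 212.] [0.624 0.045 0.175] z [0.151 0.2  ]
blue 244 [241. 224.] [ 0.626 -0.097  0.034] z [0.011 0.048]
blue 2872 [380. 267.] [0.521 0.324 0.006] z [0.002 0.022]
blue 812 [167. 293.] [ 0.963 -0.069  0.084] z [0.071 0.089]
blue 304 [267. 278.] [0.746 0.074 0.035] z [0.012 0.047]
blue 137 [396. 284.] [0.556 0.39  0.005] z [0.002 0.008]
yellow 27 [298. 197.] [0.55  0.057 0.181] z [0.178 0.184]
yellow 29 [269. 230.] [0.653 0.025 0.121] z [0.118 0.124]
orange 219 [396. 283.] [0.568 0.388 0.029] z [0.026 0.032]
red 53 [103. 192.] [ 0.786 -0.505  0.095] z [0.06  0.146]
red 132 [341. 202.] [0.463 0.155 0.128] z [0.109 0.143]
red 49 [337. 225.] [0.464 0.157 0.017] z [0.006 0.026]
lid plane 296 145 [-0.6117 -0.0815  0.2204] [-1.    -0.003  0.023] tilt 88.6577416613523 az -179.8098595595368
top table z -0.0005367941480114766
blue 343 [363. 120.] [ 0.82  -0.213  0.084] z [0.076 0.117]
blue 76 [465. 124.] [ 0.812 -0.473  0.076] z [0.007 0.142]
blue 95 [260. 149.] [0.755 0.062 0.033] z [0.028 0.038]
blue 122 [254. 159.] [0.725 0.081 0.033] z [0.027 0.038]
blue 91 [260. 183.] [0.642 0.059 0.169] z [0.158 0.184]
blue 3332 [165. 234.] [0.516 0.32  0.004] z [-0.001  0.015]
blue 106 [324. 194.] [ 0.633 -0.11   0.033] z [0.027 0.039]
blue 347 [271. 200.] [0.597 0.029 0.188] z [0.173 0.198]
blue 138 [317. 203.] [ 0.605 -0.091  0.033] z [0.029 0.039]
blue 190 [139. 217.] [0.567 0.396 0.003] z [-0.002  0.009]
yellow 50 [259. 219.] [0.55 0.06 0.18] z [0.171 0.184]
red 78 [473. 133.] [ 0.791 -0.499  0.069] z [0.005 0.145]
red 127 [290. 255.] [ 0.465 -0.019  0.023] z [0.019 0.028]
lid plane 445 354 [0.6052 0.0357 0.1839] [ 0.478 -0.144  0.867] tilt 29.925631002459852 az -16.774183232353998
```

View pics/crop1.png

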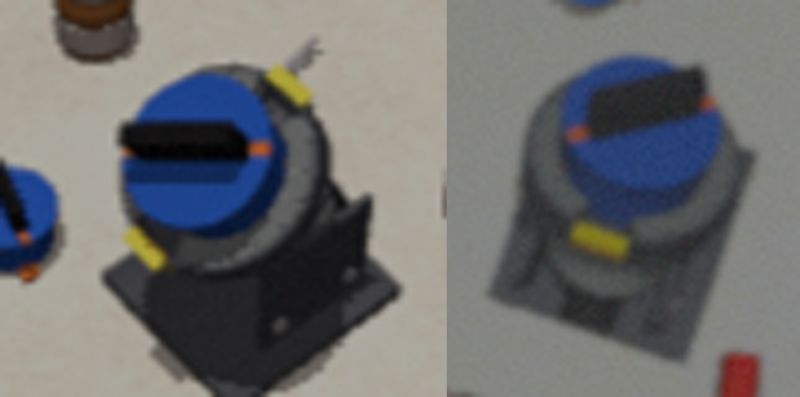

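The crop confirms the big lid: bar ends with orange marks, yellow marks at (288,87)/(145,250) in the left half and (600,240) in the right half. The measured lean azimuth is about -17° (away from the robot). I trust that over "roughly to the left", since the lid's plane and both marks agree.

```bash
cat > geo.py <<'E'
from h import *
az=np.radians(-17.2)
n=np.array([.5*np.cos(az),.5*np.sin(az),np.sqrt(.75)])
M=np.array([.6015,.0415,.150])
px=np.array([-np.cos(az)*np.sqrt(.75),-np.sin(az)*np.sqrt(.75),.5]); py=np.cross(n,px)
def toolrot(y): return np.c_[np.cross(y,-n),y,-n]
def onplane(d,uv,P0,nn):
    a=pts(d,uv[0],uv[1],1.0);o=pts(d,uv[0],uv[1],0.0);r=a-o
    return o+r*(((P0-o)@nn)/(r@nn))
E
python3 - <<'E'
from geo import *
D=M+n*.033
for nme,box in(('scene',(258,200,300,225)),('top',(248,180,292,204))):
    d=load(nme);hsv=cv2.cvtColor(d['image'],cv2.COLOR_RGB2HSV).astype(int);H,S,V=[hsv[...,i] for i in range(3)]
    m=np.zeros(H.shape,np.uint8);x0,y0,x1,y1=box
    rgb=d['image'].astype(int)
    m[y0:y1,x0:x1]=((rgb[...,0]-rgb[...,2])>25)[y0:y1,x0:x1]
    k,l,st,ce=cv2.connectedComponentsWithStats(m)
    Q=[]
    for i in range(1,k):
        if st[i,4]<3: continue
        p=onplane(d,ce[i],D,n);q=p-D;Q.append(p)
        print(nme,st[i,4],ce[i].round(1),p.round(4),'pot xy mm',(q@px*1e3).round(1),(q@py*1e3).round(1))
print(px,py)
# can base/jar etc not needed; tray & bin
d=load('top');C=cloud(d);hsv=cv2.cvtColor(d['image'],cv2.COLOR_RGB2HSV);H,S,V=[hsv[...,i] for i in range(3)]
m=((H>105)&(H<125)&(S>120)&(C[...,1]>.15)&(C[...,1]<.55)&(C[...,2]<.06)).astype(np.uint8)
r=cv2.minAreaRect(C[m>0][:,:2].astype(np.float32)*1000);print('tray',r)
z=C[...,2];b=(z>.03)&(z<.06)&(C[...,1]<-.17)&(C[...,1]>-.42)&(C[...,0]<.66)&(C[...,0]>.42)
print('bin',cv2.minAreaRect(C[b][:,:2].astype(np.float32)*1000))
o=(z>.07)&(z<.15)&(C[...,1]<-.17)&(C[...,1]>-.42)&(C[...,0]<.66)&(C[...,0]>.42);print('old',np.median(C[o],0))
E
```

```text
scene 9 [291.8 209.6] [0.6061 0.0684 0.1902] pot xy mm 23.2 -27.1
scene 3 [265. 210.] [ 0.6286 -0.0039  0.1654] pot xy mm -26.4 35.4
top 8 [283.6 187.8] [6.288e-01 6.000e-04 1.661e-01] pot xy mm -25.0 31.0
top 10 [254.3 194.8] [0.6081 0.0714 0.1896] pot xy mm 22.0 -30.5
[-0.82729533  0.25609068  0.5       ] [-2.95708050e-01 -9.55278362e-01  1.38777878e-17]
tray ((531.6660766601562, 335.87799072265625), (238.43678283691406, 137.22567749023438), 48.702247619628906)
bin ((550.47119140625, -291.1453857421875), (252.09030151367188, 220.84864807128906), 79.22765350341797)
old [ 0.47397263 -0.33116188  0.07647132]
```

```bash
cat >> geo.py <<'E'
O=M-.015*n-.0015*px+.002*py
th=np.radians(-52)
def bary(th): 
    b=np.cos(th)*px+np.sin(th)*py; return -np.cross(n,b)
E
python3 - <<'E'
from geo import *
T=toolrot(bary(th));print(T,bary(th))
print(rel(T,O+.2*n))
E
```

```text
[[-0.27631274  0.83397367 -0.47763918]
 [ 0.91043479  0.38632587  0.14785403]
 [ 0.30783074 -0.39400538 -0.8660254 ]] [ 0.83397367  0.38632587 -0.39400538]
(array([ 642. , -395. , -108.6]), array([ 32.85,  -3.57, -85.97]))
```

```bash
python3 -m jog '[[[40,-25,-50,0,0,0,87],[80,-50,-90,4,0,-8,87],[120,-75,-120,8,-1,-16,87],[160,-100,-120,12,-1,-24,87],[200,-125,-120,15,-2,-32,87],[240,-150,-120,18,-2,-40,87],[280,-175,-120,20,-2,-48,87],[320,-200,-120,22,-2,-56,87],[360,-225,-120,24,-3,-63,87],[400,-250,-120,27,-3,-70,87]]]' 20
python3 - <<'E'
from geo import *
T=toolrot(bary(th))
print(rel(T,O+.2*n), ctrl.get_state()['joint_positions'].round(2))
E
```

```text
time: 1.15
position: [0.5171, -0.223, 0.3215]
tool_rot: [-1.846, -1.986, 0.186]
ft_force: [0.8, -0.2, 0.1]
grip_width: 1.002
grip_force: 0.0
(array([221.8, 189.7, -13.5]), array([  5.83,  -0.63, -15.7 ])) [ 0.64  0.52 -0.43  1.05  0.12  2.05  0.32]
```

```bash
python3 -m jog '[[[35,30,-2,1,0,-3,87],[70,60,-4,2,0,-6,87],[105,90,-6,3,0,-9,87],[140,120,-8,4,0,-12,87],[175,150,-10,5,-0.6,-15.7,87],[222,190,-13.5,5.8,-0.6,-15.7,87],[222,190,-13.5,5.8,-0.6,-15.7,87],[222,190,-13.5,5.8,-0.6,-15.7,87],[222,190,-13.5,5.8,-0.6,-15.7,87]]]'
python3 - <<'E'
from geo import *
T=toolrot(bary(th))
print(rel(T,O+.2*n), ctrl.get_state()['joint_positions'].round(2))
w=grab('wrist');save(w,'w1',None,1.4)
E
```

```text
time: 2.05
position: [0.6905, 0.0007, 0.3429]
tool_rot: [-1.633, -2.308, 0.024]
ft_force: [2.4, -0.2, -8.2]
grip_width: 0.995
grip_force: 0.0
(array([ 2.2, 10.3, 33.6]), array([12.73,  4.06, -0.15])) [ 0.29  0.73 -0.61  0.69  0.19  2.05  0.16]
```

View pics/w1.png

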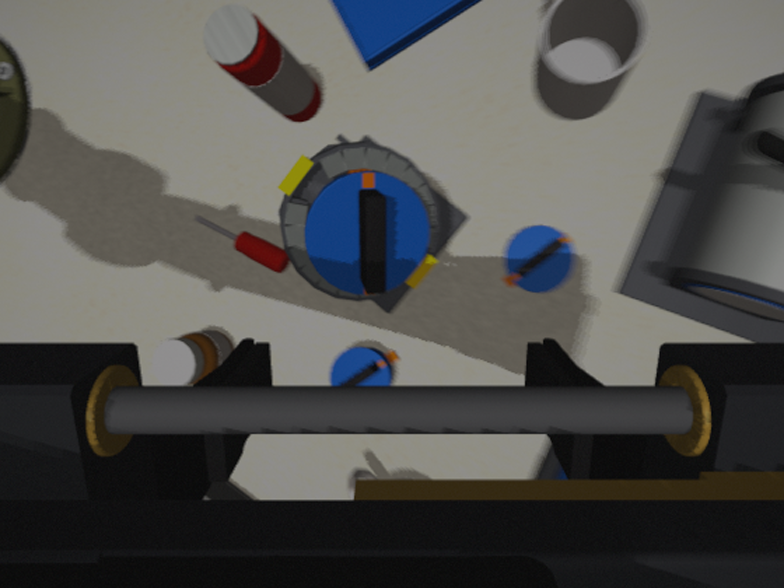

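The wrist view shows the lid at (372,232) with its bar vertical from (370,190) to (373,290), so it lies along the tool's x as computed. The yellow marks are at (296,176) and (422,271). Joint 6 is at its limit up here, and going lower should free the tilt.

Run:
```python
from geo import *
T=toolrot(bary(th))
print(rel(T,O+.125*n))
```

```text
(array([ -1.4,  -7.5, 125.3]), array([14.48,  3.89,  0.79]))
```

```bash
python3 -m jog '[[[0,-1,20,2,0.5,0,87],[0,-2,40,5,1,0,87],[0,-4,60,8,2,0,87],[-1,-5,80,11,3,0,87],[-1,-7,105,13,4,0,87],[-1.4,-7.5,125,14.5,4,0.8,87],[-1.4,-7.5,125,14.5,4,0.8,87],[-1.4,-7.5,125,14.5,4,0.8,87],[-1.4,-7.5,125,14.5,4,0.8,87]]]'
python3 - <<'E'
from geo import *
T=toolrot(bary(th))
print(rel(T,O+.125*n), ctrl.get_state()['joint_positions'].round(2))
w=grab('wrist');print(rel(T,O+.125*n))
rgb=w['image'].astype(int);m=((rgb[...,0]-rgb[...,2])>60).astype(np.uint8)
k,l,st,ce=cv2.connectedComponentsWithStats(m)
for i in range(1,k):
    if 15<st[i,4]<2000: 
        p=onplane(w,ce[i],O+.048*n,n); print(st[i],ce[i].round(1),rgb[l==i].mean(0).round(),'lid-plane pot xy',((p-M)@px*1e3).round(1),((p-M)@py*1e3).round(1),'depth pt',np.round(pts(w,*ce[i].astype(int)),4))
save(w,'w2',None,1.4)
E
```

```text
time: 3.0
position: [0.6512, 0.0233, 0.2453]
tool_rot: [-1.494, -2.172, 0.196]
ft_force: [-0.6, 0.9, 0.9]
grip_width: 0.998
grip_force: 0.0
(array([-1.5,  3.1, -1. ]), array([ 0.51, -0.26,  0.28])) [ 0.09  0.77 -0.17  0.81 -0.08  2.05  0.28]
(array([-1.4,  3.2, -0.8]), array([ 0.53, -0.24,  0.26]))
[186  17  38  48 464] [211.2  46.4] [94. 14. 11.] lid-plane pot xy 106.8 -54.4 depth pt [0.464  0.1434 0.1423]
[212 132  33  37 490] [228.2 150.2] [153. 152.  14.] lid-plane pot xy 58.1 -6.5 depth pt [0.5526 0.0579 0.1807]
[279 146  21   3  28] [290.1 146.8] [111.  63.  29.] lid-plane pot xy 25.3 -35.4 depth pt [0.5884 0.0807 0.1535]
[285 150  10  14 140] [289.5 156.5] [157.  82.  14.] lid-plane pot xy 21.4 -29.8 depth pt [0.6083 0.0708 0.1902]
[200 196  18  25 241] [208.9 206.8] [95. 15. 13.] lid-plane pot xy 44.9 35.6 depth pt [ 0.4496 -0.0195  0.0232]
[490 212  11  11  58] [494.3 218.1] [110.  60.  22.] lid-plane pot xy -126.8 -88.6 depth pt [0.7557 0.0969 0.0349]
[329 228  31  32 396] [344.3 243.7] [119.  97.  11.] lid-plane pot xy -52.0 -4.1 depth pt [0.6537 0.0238 0.1172]
[429 249  16  12  94] [436.2 253.6] [109.  56.  16.] lid-plane pot xy -112.5 -41.5 depth pt [0.7233 0.045  0.0321]
[493 266  15  59 345] [501.5 296. ] [120.  94.  40.] lid-plane pot xy -178.5 -47.7 depth pt [0.7356 0.0514 0.3322]
[317 310  11   9  68] [321.8 313.5] [126.  66.  12.] lid-plane pot xy -76.5 51.7 depth pt [ 0.6387 -0.0748  0.0051]
[307 317   6   7  27] [309.6 320.1] [146.  82.  21.] lid-plane pot xy -72.6 62.3 depth pt [ 0.6351 -0.0797  0.0332]
```

View pics/w2.png

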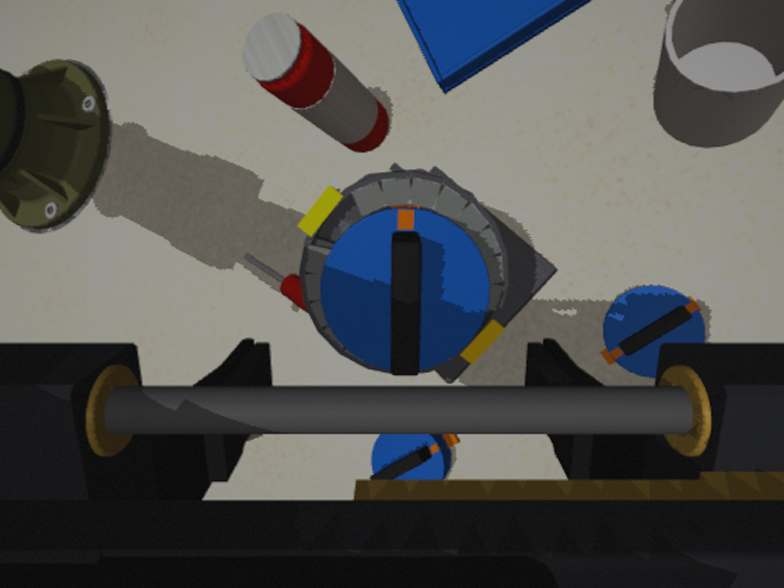

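The wrist view shows the bar vertical at column 405 from row 235 to 375, the disc centred near (405,290), and the yellow marks at (320,212) and (482,342). I'll check the bar's centre against the tool axis and then go down.

Run:
```python
from geo import *
w=load('wrist');C=cloud(w)
h=((C-M)@n)*1e3; u=(C-M)@px*1e3; v=(C-M)@py*1e3
m=(h>60)&(h<70)&(np.hypot(u,v)<50)
print('bar top',m.sum(),np.median(h[m]),'rect pot',cv2.minAreaRect(np.c_[u[m],v[m]].astype(np.float32)))
m=(h>30)&(h<36)&(np.hypot(u,v)<60)
print('disc',m.sum(),np.median(h[m]),'circ',cv2.minEnclosingCircle(np.c_[u[m],v[m]].astype(np.float32)))
T=toolrot(bary(th));print(rel(T,O+.053*n))
```

```text
bar top 2045 64.85940546394284 rect pot ((-2.2608718872070312, 0.7172336578369141), (13.980583190917969, 65.64170837402344), 37.784095764160156)
disc 9024 33.006823099028935 circ ((-2.658330202102661, 0.6246246099472046), 45.12041091918945)
(array([-1.7,  2.5, 71.1]), array([ 0.53, -0.24,  0.26]))
```

```bash
sed -i 's/-.0015\*px+.002\*py/-.0024*px+.0007*py/; s/radians(-52)/radians(-52.2)/' geo.py
python3 -m jog '[[[-1,4,15,0.5,0,0,87],[-1,4,30,0.5,0,0,87],[-1,4,42,0.5,0,0,87],[-1,4,50,0.5,0,0,87],[-1,4,50,0.5,0,0,87],[-1,4,50,0.5,0,0,87]]]'
python3 - <<'E'
from geo import *
T=toolrot(bary(th));print(rel(T,O+.053*n), ctrl.get_state()['joint_positions'].round(2))
E
```

```text
time: 3.65
position: [0.6309, 0.0315, 0.1993]
tool_rot: [-1.49, -2.167, 0.208]
ft_force: [-0.6, 0.2, 0.5]
grip_width: 0.999
grip_force: 0.0
(array([-0. ,  0.3, 20.2]), array([-0.09, -0.25,  0.43])) [ 0.09  0.73 -0.18  0.97 -0.07  1.95  0.29]
```

```bash
python3 -m jog '[[[0,0,10,0,0,0,87],[0,0,20,0,0,0,87],[0,0,20,0,0,0,87],[0,0,20,0,0,0,8],[0,0,20,0,0,0,8],[0,0,20,0,0,0,8],[0,0,20,0,0,0,8],[0,0,20,0,0,0,8],[0,0,20,0,0,0,8]]]' 25
python3 - <<'E'
from geo import *
T=toolrot(bary(th));print(rel(T,O+.053*n), ctrl.get_state()['grip_width']*87)
E
```

```text
time: 4.55
position: [0.6209, 0.0347, 0.181]
tool_rot: [-1.489, -2.166, 0.209]
ft_force: [0.0, -0.1, -0.0]
grip_width: 0.541
grip_force: 0.0
(array([-0. ,  0.2, -0.9]), array([-0.18, -0.27,  0.42])) 47.10492489342405
```

```bash
python3 -m jog '[[[0,0,0,0,0,0,8],[0,0,0,0,0,0,8],[0,0,0,0,0,0,8],[0,0,0,0,0,0,8],[0,0,0,0,0,0,8],[0,0,0,0,0,0,8],[0,0,0,0,0,0,8]]]' 25
```

```text
time: 5.25
position: [0.6209, 0.0346, 0.1809]
tool_rot: [-1.489, -2.166, 0.209]
ft_force: [1.1, -0.1, -0.8]
grip_width: 0.155
grip_force: 25.0
```

```bash
python3 -m jog '[[[0,0,0,0,0,-6,8],[0,0,0,0,0,-12,8],[0,0,0,0,0,-18,8],[0,0,0,0,0,-24,8],[0,0,0,0,0,-30,8],[0,0,0,0,0,-36,8],[0,0,0,0,0,-42,8],[0,0,0,0,0,-47,8],[0,0,0,0,0,-52,8],[0,0,0,0,0,-52.5,8]]]' 35
python3 - <<'E'
from geo import *
T=toolrot(bary(0));print(rel(T,O+.053*n)); s=ctrl.get_state();print(s['torque'],s['ft_force'],s['joint_positions'].round(2))
w=grab('wrist');save(w,'w3')
E
```

```text
time: 6.25
position: [0.6211, 0.0346, 0.1808]
tool_rot: [-0.375, -2.59, -0.114]
ft_force: [0.2, 0.2, -2.0]
grip_width: 0.154
grip_force: 35.0
(array([ 0.2,  0.2, -1. ]), array([ 0.14, -0.28,  0.75]))
[-0.19069302 -0.9933997  -0.02073799] [ 0.24456102  0.22768575 -2.00160335] [ 0.2   0.73 -0.37  1.03  0.02  1.9   1.14]
```

View pics/w3.png

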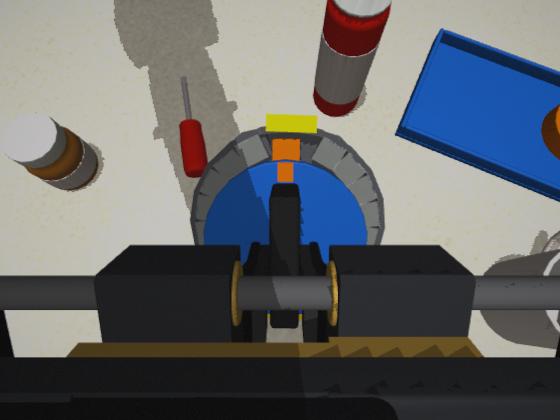

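The picture shows the orange lug at (286,150) in the middle of the open slot (claw ends at 267 and 308), next to the yellow mark at (291,123). The lid is unlocked, so I'll lift it along the axis.

```bash
python3 -m jog '[[[0,0,-2,0,0,0,8],[0,0,-4,0,0,0,8],[0,0,-7,0,0,0,8],[0,0,-10,0,0,0,8],[0,0,-13,0,0,0,8],[0,0,-16,0,0,0,8]]]' 35
```

```text
time: 6.9
position: [0.6287, 0.0322, 0.195]
tool_rot: [-0.376, -2.59, -0.113]
ft_force: [-0.1, 0.1, -1.9]
grip_width: 0.154
grip_force: 35.0
```

```bash
python3 -m jog '[[[0,0,-8,0,0,0,8],[0,0,-20,0,0,0,8],[0,0,-32,0,0,0,8],[0,0,-44,0,0,0,8],[0,0,-55,0,0,0,8],[0,0,-65,0,0,0,8],[0,0,-65,0,0,0,8]]]' 35
python3 - <<'E'
from geo import *
a=np.radians(38);y=np.array([np.cos(a),np.sin(a),0]);z=np.array([0,0,-1.])
print(rel(np.c_[np.cross(y,z),y,z],[.4937,.2927,.22]),ctrl.get_state()['ft_force'])
E
```

```text
time: 7.6
position: [0.6537, 0.0235, 0.2448]
tool_rot: [-0.38, -2.604, -0.115]
ft_force: [-1.1, 0.5, -1.6]
grip_width: 0.15
grip_force: 35.0
(array([187.7, 211.3, 137.3]), array([ -8.48, -28.75,  34.59])) [-1.14972975  0.52932696 -1.59966079]
```

```bash
python3 -m jog '[[[12,14,0,0,-2,2,8],[30,34,12,-1,-5,5,8],[52,58,30,-2,-8,9,8],[76,85,48,-3,-12,14,8],[100,112,66,-4,-15,18,8],[124,139,84,-5,-19,23,8],[148,166,102,-6,-23,27,8],[170,190,122,-7.5,-26,31,8],[188,211,137,-8.5,-28.7,34.6,8],[188,211,137,-8.5,-28.7,34.6,8]]]' 35
python3 - <<'E'
from geo import *
a=np.radians(38);y=np.array([np.cos(a),np.sin(a),0]);z=np.array([0,0,-1.])
print(rel(np.c_[np.cross(y,z),y,z],[.4937,.2927,.22]),ctrl.get_state()['joint_positions'].round(2))
t=grab('top');C=cloud(t);hsv=cv2.cvtColor(t['image'],cv2.COLOR_RGB2HSV);H,S,V=[hsv[...,i] for i in range(3)]
m=(H>5)&(H<17)&(S>150)&(C[...,2]>.005)&(C[...,2]<.04)&(C[...,1]>.3)&(C[...,1]<.5)
print('tape',cv2.minEnclosingCircle(C[m][:,:2].astype(np.float32)*1000),m.sum())
c=(C[...,2]>.14)&(C[...,2]<.16)&(abs(C[...,0]-.45)<.06)&(abs(C[...,1]-.14)<.06);print('can',C[c].mean(0),c.sum())
save(t,'t2',(80,120,420,330),2.3)
E
```

```text
time: 8.6
position: [0.4853, 0.3011, 0.2201]
tool_rot: [-1.354, -2.829, -0.003]
ft_force: [-0.5, 0.1, -1.6]
grip_width: 0.157
grip_force: 35.0
(array([-11.8,   1.2,   0. ]), array([-0.05, -0.34,  0.86])) [-0.36  0.16 -0.27  1.62  0.04  1.37  0.05]
tape ((869.9292602539062, 427.53314208984375), 322.7877502441406) 91
can [0.44210856 0.15069728 0.14896114] 308
```

View pics/t2.png

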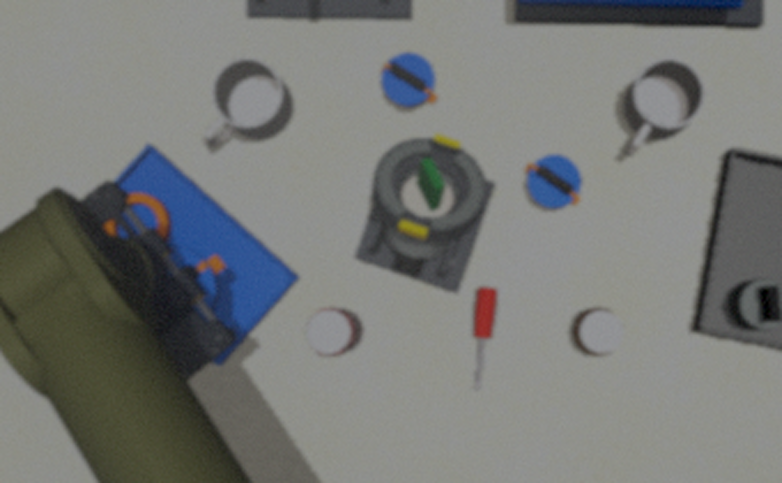

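The top view shows the lid gone from the pot, the green tab standing at (431,183), and the gripper over the free half of the tray, away from the tape (140,215). I'll lower it.

```bash
python3 -m jog '[[[-6,1,10,0,-0.3,0.5,8],[-12,1,30,0,-0.3,0.9,8],[-12,1,55,0,-0.3,0.9,8],[-12,1,80,0,-0.3,0.9,8],[-12,1,105,0,-0.3,0.9,8],[-12,1,125,0,-0.3,0.9,8],[-12,1,140,0,-0.3,0.9,8],[-12,1,150,0,-0.3,0.9,8],[-12,1,150,0,-0.3,0.9,8]]]' 35
python3 - <<'E'
from geo import *
a=np.radians(38);y=np.array([np.cos(a),np.sin(a),0]);z=np.array([0,0,-1.])
print(rel(np.c_[np.cross(y,z),y,z],[.4937,.2927,.059]))
E
```

```text
time: 9.55
position: [0.5004, 0.2829, 0.0683]
tool_rot: [1.401, 2.812, -0.006]
ft_force: [-0.4, -0.2, -1.6]
grip_width: 0.153
grip_force: 35.0
(array([11.9,  0.6,  9.3]), array([-0.19,  0.09, -0.96]))
```

```bash
python3 -m jog '[[[4,0.5,0,0,0,-0.5,8],[8,0.5,0,0,0,-1,8],[12,0.5,0,0,0,-1,8],[12,0.5,3,0,0,-1,8],[12,0.5,5,0,0,-1,8],[12,0.5,7,0,0,-1,8],[12,0.5,8,0,0,-1,8],[12,0.5,8.5,0,0,-1,8],[12,0.5,8.5,0,0,-1,8]]]'
python3 - <<'E'
from geo import *
a=np.radians(38);y=np.array([np.cos(a),np.sin(a),0]);z=np.array([0,0,-1.])
print(rel(np.c_[np.cross(y,z),y,z],[.4937,.2927,.059]))
E
```

```text
time: 10.45
position: [0.4941, 0.2939, 0.0613]
tool_rot: [1.374, 2.823, -0.002]
ft_force: [0.8, -0.5, -2.0]
grip_width: 0.156
grip_force: 35.0
(array([-0.7, -1. ,  2.3]), array([-0.03,  0.11,  0.09]))
```

```bash
python3 -m jog '[[[0,0,1,0,0,0,8],[0,0,2,0,0,0,8],[0,0,3,0,0,0,8],[0,0,3,0,0,0,8]]]'
```

```text
time: 10.85
position: [0.4939, 0.2939, 0.0583]
tool_rot: [1.374, 2.824, -0.002]
ft_force: [-0.6, -0.5, -1.5]
grip_width: 0.155
grip_force: 35.0
```

```bash
python3 -m jog '[[[0,0,0.7,0,0,0,8],[0,0,1.4,0,0,0,8],[0,0,2,0,0,0,8],[0,0,2,0,0,0,8]]]'
```

```text
time: 11.25
position: [0.4943, 0.2943, 0.0568]
tool_rot: [1.374, 2.823, -0.001]
ft_force: [0.9, 0.5, 0.5]
grip_width: 0.155
grip_force: 35.0
```

Contact at the expected height, since Fz has changed sign. I'll release and rise.

```bash
python3 -m jog '[[[0,0,0,0,0,0,40],[0,0,0,0,0,0,40],[0,0,0,0,0,0,40],[0,0,0,0,0,0,40],[0,0,0,0,0,0,40],[0,0,-12,0,0,0,40],[0,0,-35,0,0,0,60],[0,0,-70,0,0,0,60],[0,0,-115,0,0,0,60],[0,0,-160,0,0,0,60]]]'
python3 - <<'E'
from geo import *
t=grab('top');C=cloud(t)
s=grab('scene');S=cloud(s)
# tab in pot frame from both views
for d,c in((t,C),(s,S)):
    rgb=d['image'].astype(int)
    g=(rgb[...,1]-np.maximum(rgb[...,0],rgb[...,2])>25)&(abs(c[...,0]-.6)<.12)&(abs(c[...,1]-.04)<.12)&(c[...,2]>.1)
    q=(c[g]-M); h=q@n*1e3; u=q@px*1e3; v=q@py*1e3
    print('tab',g.sum(),np.percentile(h,[2,50,98]).round(1))
    for lo in(8,14): 
        k=h>lo; print(lo,k.sum(),cv2.minAreaRect(np.c_[u[k],v[k]].astype(np.float32)))
    z=c[...,2];b=(z>.044)&(z<.058)&(c[...,1]<-.17)&(c[...,1]>-.46)&(c[...,0]<.68)&(c[...,0]>.38)
    m=cv2.morphologyEx(b.astype(np.uint8),cv2.MORPH_OPEN,np.ones((1,1)))
    k,l,st,ce=cv2.connectedComponentsWithStats(m)
    i=1+st[1:,4].argmax(); print('bin',st[i],cv2.minAreaRect(c[l==i][:,:2].astype(np.float32)*1000))
    o=(z>.08)&(z<.14)&(c[...,1]<-.2)&(c[...,1]>-.42)&(c[...,0]<.66)&(c[...,0]>.4);print('old tab',np.median(c[o],0),o.sum())
E
```

```text
time: 12.25
position: [0.4936, 0.2941, 0.2188]
tool_rot: [1.374, 2.823, -0.002]
ft_force: [0.6, -0.7, 0.4]
grip_width: 0.671
grip_force: 0.0
tab 58 [13.5 18.9 22.5]
8 58 ((0.8032169342041016, -0.5385761260986328), (37.079586029052734, 11.473467826843262), 36.108951568603516)
14 56 ((0.8032169342041016, -0.5385761260986328), (37.079586029052734, 11.473467826843262), 36.108951568603516)
bin [420 188  10   4  15] ((642.245849609375, -378.776123046875), (26.44548988342285, 4.559046745300293), 76.98470306396484)
old tab [ 0.47387505 -0.33263395  0.1116671 ] 125
tab 108 [-12.5  16.9  23.4]
8 74 ((-0.6553144454956055, 2.2067928314208984), (38.24444580078125, 11.799633026123047), 39.617652893066406)
14 63 ((-0.6553144454956055, 2.2067928314208984), (38.24444580078125, 11.799633026123047), 39.617652893066406)
bin [158 152  44  42  88] ((553.210205078125, -415.79925537109375), (209.8883819580078, 72.032958984375), 10.610634803771973)
old tab [ 0.47992906 -0.33656178  0.10424823] 107
```

Run:
```python
from geo import *
t=load('top');rgb=t['image'].astype(int);V=rgb.max(2)
print('V profile row 210',V[205,380:450].tolist())
m=np.zeros(V.shape,np.uint8);m[175:290,370:460]=(V<100)[175:290,370:460]
k,l,st,ce=cv2.connectedComponentsWithStats(m);i=1+st[1:,4].argmax();print(st[i])
pxs=np.argwhere(l==i)[:,::-1]
P=np.array([onplane(t,p.astype(float),np.array([0,0,.045]),np.array([0,0,1.])) for p in pxs])
print(cv2.minAreaRect(P[:,:2].astype(np.float32)*1000))
for c in((396.4,185.7),(444.3,192.9),(431.4,272.1),(381.4,264.3)): print(onplane(t,c,np.array([0,0,.045]),np.array([0,0,1.])).round(3))
T=toolrot(-bary(np.radians(38)));print(rel(T,M+.11*n))
```

```text
V profile row 210 [145, 145, 145, 145, 145, 147, 145, 146, 141, 129, 107, 73, 45, 44, 66, 85, 89, 90, 97, 92, 93, 96, 94, 96, 94, 94, 92, 96, 95, 95, 93, 95, 91, 95, 93, 92, 96, 94, 92, 92, 94, 94, 91, 95, 92, 92, 94, 93, 91, 94, 96, 92, 95, 94, 94, 88, 80, 61, 39, 27, 22, 49, 81, 112, 132, 143, 145, 144, 145, 146]
[ 380  185   65   88 4140]
((538.0787963867188, -344.46563720703125), (137.9287872314453, 219.69024658203125), 79.00347900390625)
[ 0.653 -0.304  0.045]
[ 0.634 -0.432  0.045]
[ 0.422 -0.393  0.045]
[ 0.442 -0.261  0.045]
(array([-310.5,  -44. ,  -19.5]), array([ 35.49,   0.45, 104.54]))
```

```bash
python3 -m jog '[[[-10,-2,-10,1,0,5,60],[-35,-5,-25,4,0,13,50],[-65,-10,-30,7,0,21,40],[-95,-15,-35,9,0,29,32],[-130,-20,-40,12,0,37,32],[-165,-25,-40,15,0,45,32],[-200,-30,-35,18,0,53,32],[-235,-35,-30,21,0,61,32],[-270,-40,-25,23,0,69,32],[-290,-42,-20,26,0,77,32]]]'
python3 - <<'E'
from geo import *
T=toolrot(-bary(np.radians(38)));print(rel(T,M+.11*n),ctrl.get_state()['joint_positions'].round(2))
E
```

```text
time: 13.35
position: [0.6407, 0.037, 0.2372]
tool_rot: [-2.644, -1.214, 0.558]
ft_force: [-0.5, 1.0, 0.8]
grip_width: 0.37
grip_force: 0.0
(array([ -3.1,  14.3, -12.8]), array([ 9.54,  0.9 , 26.74])) [-0.12  0.66  0.09  0.96 -0.08  1.94 -0.76]
```

```bash
python3 -m jog '[[[-2,4,-5,2,0,7,32],[-3,8,-9,4,0.3,14,32],[-3,12,-13,7,0.6,21,32],[-3,14,-13,9,0.9,26.7,32],[-3,14,-13,9.5,0.9,26.7,32],[-3,14,-13,9.5,0.9,26.7,32]]]'
python3 - <<'E'
from geo import *
th2=np.radians(38);T=toolrot(-bary(th2));print(rel(T,M+.11*n),ctrl.get_state()['joint_positions'].round(2))
w=grab('wrist');c=cloud(w);rgb=w['image'].astype(int)
q=c-M;h=q@n*1e3;u=q@px*1e3;v=q@py*1e3
g=(rgb[...,1]-np.maximum(rgb[...,0],rgb[...,2])>20)&(h>17)&(h<24)&(np.hypot(u,v)<45)
print(g.sum(),np.median(h[g]),cv2.minAreaRect(np.c_[u[g],v[g]].astype(np.float32)))
k=(h>-2)&(h<3)&(np.hypot(u,v)<66)&(np.hypot(u,v)>35);print('collar',cv2.minEnclosingCircle(np.c_[u[k],v[k]].astype(np.float32)))
save(w,'w4')
E
```

```text
time: 13.95
position: [0.6514, 0.028, 0.2429]
tool_rot: [-2.773, -0.521, 0.665]
ft_force: [0.1, -0.1, -0.7]
grip_width: 0.365
grip_force: 0.0
(array([ 0.2,  2.6, -3.7]), array([ 0.01, -0.15,  0.51])) [ 0.08  0.77 -0.17  0.81 -0.08  2.05 -1.29]
742 19.99304309342544 ((-2.555673599243164, 0.45803070068359375), (40.02416229248047, 11.14082145690918), 40.316795349121094)
collar ((-0.2507896423339844, -0.48618316650390625), 65.81782531738281)
```

View pics/w4.png

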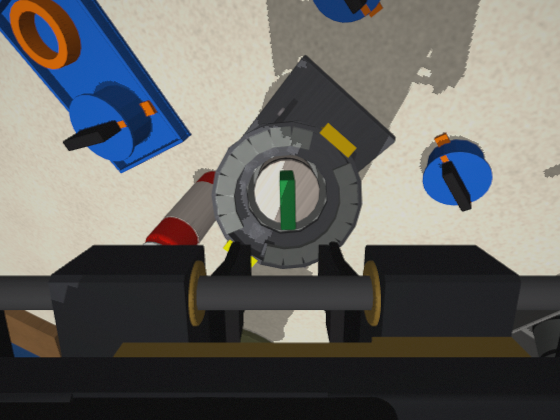

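The wrist view shows the green tab at (288,200) in the bore, nearly vertical in the picture and between the fingers. The lid stands handle up in the tray's free half at (100,125).

Run:
```python
from geo import *
th2=np.radians(40);T=toolrot(-bary(th2));G=M-.0025*px+.0005*py;print(rel(T,G+.03*n),rel(T,G-.008*n))
```

```text
(array([ 1.5,  5.1, 76.4]), array([ 0.06, -0.15, -1.42])) (array([  1.4,   5.1, 114.4]), array([ 0.06, -0.15, -1.42]))
```

```bash
python3 -m jog '[[[1,4,15,0,0,-1.4,32],[1.5,5,35,0,0,-1.4,32],[1.5,5,52,0,0,-1.4,32],[1.5,5,65,0,0,-1.4,32],[1.5,5,74,0,0,-1.4,32],[1.5,5,74,0,0,-1.4,32],[1.5,5,74,0,0,-1.4,32]]]' 25
python3 - <<'E'
from geo import *
th2=np.radians(40);T=toolrot(-bary(th2));G=M-.0025*px+.0005*py;print(rel(T,G-.008*n),ctrl.get_state()['grip_width']*87)
E
```

```text
time: 14.7
position: [0.6191, 0.0363, 0.1775]
tool_rot: [-2.764, -0.557, 0.659]
ft_force: [0.4, -0.9, -0.1]
grip_width: 0.368
grip_force: 0.0
(array([-0.3,  0.7, 40.9]), array([ 0.17, -0.15, -0.03])) 32.0124998209807
```

```bash
python3 -m jog '[[[0,0.7,10,0,0,0,32],[0,0.7,20,0,0,0,32],[0,0.7,30,0,0,0,32],[0,0.7,38,0,0,0,32],[0,0.7,41,0,0,0,32],[0,0.7,41,0,0,0,32],[0,0.7,41,0,0,0,6],[0,0.7,41,0,0,0,6],[0,0.7,41,0,0,0,6],[0,0.7,41,0,0,0,6]]]' 25; python3 -m jog '[[[0,0,0,0,0,0,6],[0,0,0,0,0,0,6],[0,0,0,0,0,0,6]]]' 30
```

```text
time: 15.7
position: [0.6, 0.0414, 0.1412]
tool_rot: [-2.764, -0.556, 0.658]
ft_force: [1.4, -0.5, -0.1]
grip_width: 0.13
grip_force: 24.9
time: 16.0
position: [0.5999, 0.0415, 0.1412]
tool_rot: [-2.764, -0.556, 0.658]
ft_force: [1.6, -0.4, 0.7]
grip_width: 0.135
grip_force: 29.9
```

```bash
python3 -m jog '[[[0,0,-4,0,0,0,6],[0,0,-10,0,0,0,6],[0,0,-20,0,0,0,6],[0,0,-32,0,0,0,6],[0,0,-45,0,0,0,6],[0,0,-60,0,0,0,6],[0,0,-75,0,0,0,6],[0,0,-90,0,0,0,6],[0,0,-105,0,0,0,6],[0,0,-112,0,0,0,6]]]' 40
python3 - <<'E'
from geo import *
s=ctrl.get_state();p=s['position']-M;print(p@px,p@py,p@n,s['ft_force'],s['joint_positions'].round(2))
for azd in(-79-0,-50,-101,-20):
    a=np.radians(azd);y=np.array([np.cos(a),np.sin(a),0]);z=np.array([0,0,-1.]);print(azd,rel(np.c_[np.cross(y,z),y,z],[.5895,-.3577,.24]))
E
```

```text
time: 17.0
position: [0.6537, 0.0247, 0.2397]
tool_rot: [-2.765, -0.556, 0.657]
ft_force: [-0.3, -0.2, -1.5]
grip_width: 0.131
grip_force: 39.9
-0.0026517750962229553 0.0006128375723409711 0.10512761786421682 [-0.28846586 -0.16858289 -1.46133211] [ 0.08  0.78 -0.17  0.81 -0.07  2.05 -1.26]
-79 (array([-212.3,  323.4,  -26. ]), array([-16.68,  24.64,  11.47]))
-50 (array([-212.3,  323.4,  -26. ]), array([-22.36,  19.71, -16.88]))
-101 (array([-212.3,  323.4,  -26. ]), array([-11.82,  27.71,  32.97]))
-20 (array([-212.3,  323.4,  -26. ]), array([-27.36,  13.58, -46.18]))
```

```bash
python3 -m jog '[[[-10,16,-4,0,0,0,6],[-28,44,-8,0,0,0,6],[-50,75,-12,0,0,0,6],[-74,112,-16,-2,3,1,6],[-98,150,-18,-5,8,3,6],[-122,186,-20,-8,12,5.5,6],[-146,222,-22,-11,16,7.5,6],[-168,256,-24,-14,20,9.5,6],[-190,290,-26,-16.5,24.5,11.5,6],[-212,323,-26,-16.7,24.6,11.5,6]]]' 40; python3 -m jog '[[[0,0,0,0,0,0,6],[0,0,0,0,0,0,6],[0,0,0,0,0,0,6]]]'
python3 - <<'E'
from geo import *
s=ctrl.get_state()
a=np.radians(-79);y=np.array([np.cos(a),np.sin(a),0]);z=np.array([0,0,-1.]);print(rel(np.c_[np.cross(y,z),y,z],[.5895,-.3577,.24]),s['ft_force'])
# bin check from scene camera: rim corners reprojected
c=np.array([.538,-.3475]);ex=np.array([.98,-.195]);ey=np.array([.195,.98])
t=grab('top');sc=grab('scene')
for d in(t,sc):
    im=d['image'][...,::-1].copy()
    q=[np.r_[c+i*.11*ex+j*.065*ey,.045] for i,j in((1,1),(1,-1),(-1,-1),(-1,1))]
    cv2.polylines(im,[proj(d,q).round().astype(int)],1,(0,255,255),1)
    for p in([.5895,-.3577,.005],):
        u=proj(d,[p])[0].round().astype(int);cv2.circle(im,tuple(u),2,(0,0,255),-1)
    x,yv=proj(d,[[.55,-.34,.05]])[0].astype(int)
    k=cv2.resize(im[max(0,yv-65):yv+65,x-65:x+65],(400,400),interpolation=2)
    out=k if d is t else np.hstack([out,k])
cv2.imwrite('pics/b.png',out)
E
```

```text
time: 18.0
position: [0.584, -0.3596, 0.2397]
tool_rot: [3.126, 0.295, -0.005]
ft_force: [-0.2, -0.4, -1.2]
grip_width: 0.127
grip_force: 39.9
time: 18.3
position: [0.5887, -0.356, 0.2382]
tool_rot: [-3.126, -0.302, 0.005]
ft_force: [-0.1, -0.7, -2.2]
grip_width: 0.127
grip_force: 39.9
(array([ 0.5,  1.8, -1.8]), array([-0.09,  0.19,  0.05])) [-0.10039762 -0.71182942 -2.17841703]
```

View pics/b.png

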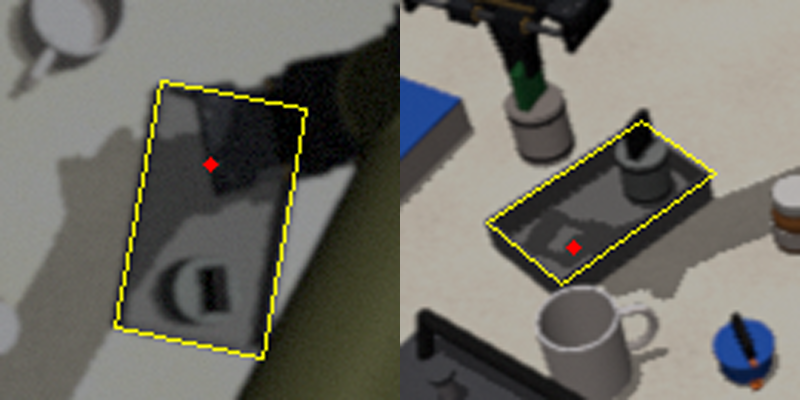

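The overlay fits the bin's rim in both views, and the red target lies mid-way in the free half. I'll lower the cartridge.

```bash
python3 -m jog '[[[0.5,1.8,10,0,0,0,6],[0.5,1.8,30,0,0,0,6],[0.5,1.8,52,0,0,0,6],[0.5,1.8,74,0,0,0,6],[0.5,1.8,96,0,0,0,6],[0.5,1.8,116,0,0,0,6],[0.5,1.8,130,0,0,0,6],[0.5,1.8,138,0,0,0,6],[0.5,1.8,142,0,0,0,6],[0.5,1.8,142,0,0,0,6]]]' 40; python3 -m jog '[[[0,0,2,0,0,0,6],[0,0,4,0,0,0,6],[0,0,5.5,0,0,0,6],[0,0,5.5,0,0,0,6],[0,0,5.5,0,0,0,6]]]'
python3 - <<'E'
from geo import *
a=np.radians(-79);y=np.array([np.cos(a),np.sin(a),0]);z=np.array([0,0,-1.]);print(rel(np.c_[np.cross(y,z),y,z],[.5895,-.3577,.0866]))
E
```

```text
time: 19.4
position: [0.5894, -0.3586, 0.0966]
tool_rot: [3.127, 0.301, -0.004]
ft_force: [0.1, 0.4, -1.1]
grip_width: 0.13
grip_force: 39.9
time: 19.9
position: [0.5893, -0.3587, 0.0913]
tool_rot: [3.127, 0.301, -0.004]
ft_force: [-0.2, 0.5, -1.9]
grip_width: 0.135
grip_force: 39.9
(array([ 0.4, -0.9,  4.7]), array([0.01, 0.15, 0.  ]))
```

```bash
python3 -m jog '[[[0,0,1,0,0,0,6],[0,0,2,0,0,0,6],[0,0,3,0,0,0,6],[0,0,3.5,0,0,0,6],[0,0,3.5,0,0,0,6],[0,0,3.5,0,0,0,6]]]'; python3 -m jog '[[[0,0,0.6,0,0,0,6],[0,0,1.2,0,0,0,6],[0,0,1.2,0,0,0,6]]]'
```

```text
time: 20.5
position: [0.5892, -0.3587, 0.0876]
tool_rot: [3.127, 0.301, -0.004]
ft_force: [0.6, -0.5, -2.3]
grip_width: 0.129
grip_force: 39.9
time: 20.8
position: [0.5894, -0.3586, 0.0866]
tool_rot: [3.127, 0.301, -0.004]
ft_force: [0.0, 0.5, -0.8]
grip_width: 0.132
grip_force: 39.9
```

```bash
python3 -m jog '[[[0,0,0.6,0,0,0,6],[0,0,1.2,0,0,0,6],[0,0,1.2,0,0,0,6],[0,0,1.2,0,0,0,6]]]'
```

```text
time: 21.2
position: [0.59, -0.3586, 0.0865]
tool_rot: [3.126, 0.302, -0.002]
ft_force: [-0.2, 1.5, 4.9]
grip_width: 0.129
grip_force: 40.0
```

Firm contact (Fz +4.9 N). I'll release, rise and check.

```bash
python3 -m jog '[[[0,0,-0.5,0,0,0,36],[0,0,-0.5,0,0,0,36],[0,0,-0.5,0,0,0,36],[0,0,-0.5,0,0,0,36],[0,0,-0.5,0,0,0,36],[0,0,-0.5,0,0,0,36],[0,0,-15,0,0,0,36],[0,0,-40,0,0,0,36],[0,0,-80,0,0,0,36],[0,0,-120,0,0,0,36]]]'; python3 -m jog '[[[0,0,-30,0,0,0,36],[-40,-40,-50,0,0,0,36],[-80,-80,-60,0,0,0,36],[-120,-120,-60,0,0,0,36],[-120,-120,-60,0,0,0,36],[-120,-120,-60,0,0,0,36]]]'
python3 - <<'E'
from geo import *
t=grab('top');s=grab('scene')
cv2.imwrite('pics/end.png',np.hstack([cv2.resize(s['image'][130:320,140:440],(500,317)),cv2.resize(t['image'][130:300,90:460],(300,138)).copy() if 0 else cv2.resize(t['image'][130:300,100:260],(298,317))])[...,::-1])
for d in(t,s):
    c=cloud(d);rgb=d['image'].astype(int)
    g=(rgb[...,1]-np.maximum(rgb[...,0],rgb[...,2])>20)&(c[...,1]<-.2)&(c[...,2]<.2)&(c[...,2]>.06);print('tab',g.sum(),np.median(c[g],0).round(3),c[g][:,2].max().round(3))
    o=(c[...,2]>.06)&(c[...,2]<.1)&(np.hypot(c[...,0]-.494,c[...,1]-.293)<.05);print('lid bar',o.sum(),c[o].mean(0).round(3),c[o][:,2].max())
E
```

```text
time: 22.2
position: [0.5893, -0.3585, 0.2073]
tool_rot: [3.127, 0.301, -0.005]
ft_force: [-0.0, -0.8, 0.6]
grip_width: 0.408
grip_force: 0.0
time: 22.8
position: [0.4474, -0.2624, 0.2683]
tool_rot: [3.125, 0.302, 0.0]
ft_force: [0.3, -0.9, 0.5]
grip_width: 0.414
grip_force: 0.0
tab 82 [ 0.591 -0.354  0.113] 0.123
lid bar 176 [0.493 0.294 0.081] 0.09268431501317465
tab 56 [ 0.597 -0.355  0.114] 0.119
lid bar 194 [0.497 0.292 0.078] 0.08982751367764033
```

View pics/end.png

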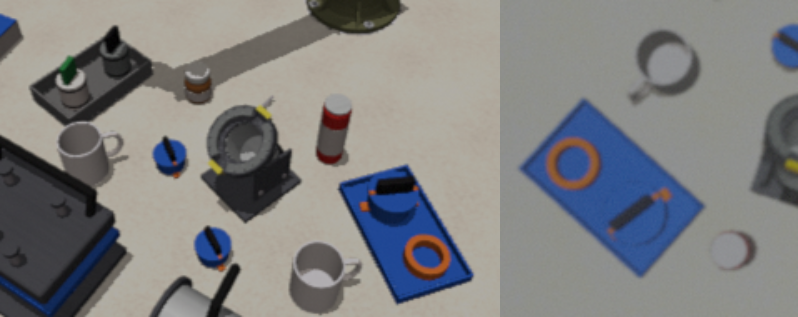

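The final view shows the lid flat with its handle up in the tray at (393,195), and the cartridge upright in the bin at (70,85). The pot is empty and the other things stand where they were.

```bash
python3 -c "
from bench import ctrl
print(ctrl.close_job())"
```

```text
the job is handed in; nothing more can be done
None
```

The job is handed in at about 23 s: the lid is flat, handle up, in the tray's free half, and the cartridge stands upright in the bin's free half. The pot actually leaned away from the robot (about -17° azimuth), not to the left as described, so I worked from the measured lean.

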